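# Load and start the yoghurt maker

## Robot

A 6-joint arm with a two-finger parallel gripper is mounted at the origin on the work surface. World frame = base frame: x ahead of the robot, y to its left, z up, the work surface at z = 0. Lengths are in mm, angles in rad, forces in N, time in s.
With the tool pointing down it reaches from about 375 to 825 mm from the base axis. Payload 5.5 kg.
Tool frame: the origin (TCP) lies on the mounting face of the last link; the fingertips stand 173 mm ahead of it and the grasp point (between the pads) lies 155 mm ahead of it; z points along the fingers, y is the line along which they close (so a half turn about z gives the same grasp; the last joint's range is limited). The gripper opens to 85 mm and grips with 20 to 120 N. Pads are 22 mm wide; open, the fingers measure 114 mm over their backs; the gripper's body (76 mm by 85 mm) begins 54 mm behind the grasp point. The pads swing forward as they close: fully open they stand 13 mm farther back than shut.
Start: joints at [1.145, 0.314, -0.047, 1.21, 0, 1.571], TCP at [247.826, 546.423, 404.699] pointing down, gripper open.
Joint ranges: [-2.67, 2.67], [-0.69, 1.73], [-1.03, 1.25], [-2.08, 2.16], [-1.42, 1.45], [-3.14, 3.14]. Speed limits (rad/s): [2.39, 2.39, 3.01, 3.14, 3.14, 3.14].

## Interface

Orientations are given as a rotation vector (axis times angle).
In Python, from station import bot, vision gives the robot as it stands. The module is installed in compiled form; this text tells all that it offers.
- The arm moves only by the tool servo_tool, never from a script. Its argument "motion" is a list of rows, each a list of 3 entries, a list of its own where there are three numbers: the turn, a rotation vector about the tool's x, y, z in degrees, then the shift along the tool's x, y, z in cm, then the opening, from -1 (shut) to 1 (fully open). A call has 1 to 20 rows; each row is the pose to reach, as a shift and turn from the pose commanded when the call began, along the tool's axes at that moment; what a row does not reach only later rows make up. A row lasts 1/10 s, in which the tool goes at most 50 mm and 8.59 degrees, less where a joint would pass 70% of its speed; a pose out of reach is approached as far as the arm can. A call with a gripper value outside its range is refused whole. The fingers move at their own pace and stop on an object; "squeeze" is the grip in N (left out, the last holds). Time passes only in rows, so rows that repeat a pose let the fingers close. It gives the time, the measured TCP pose, the force, the opening and the grip force at its end, in the units of the state.
- bot.get_obs(): the state, without advancing time (a new reading comes with each control period).
- vision.read_camera(name): name is "side" or "top"; returns a dict with "frame" (420x560x3 uint8, blue, green, red), "depth" (420x560 float32, mm along the optical axis (not along the pixel's ray), 0 where there is no reading), "intrinsics" (3x3 intrinsics, pixels), "R" (3x3) and "t" (3): a world point X has camera coordinates R X + t. Camera axes: x right, y down, z forward; pixel columns grow to the right and rows downward; lengths in mm; the calibration is good to about 2 mm. A picture is of the moment at which its call begins.
- bot.close_job(): hands the job in; it is judged then, once.
The state is a dict: "time": time; "joint_positions": joint angles; "joint_velocities": joint speeds; "joint_torque": joint torques, N m; "tcp_pos": TCP position; "ee_rot": TCP orientation; "ft_force": force on the tool from outside, world axes, zero at the start; "moment": the same for the moment, N m; "finger_gap": opening from 0.0 (shut) to 1.0 (fully open); "grasp_force": force on a finger pad.
Only numpy, scipy, OpenCV 4.12 (cv2) and the standard library are available. Lean on these libraries where they do the work, as an engineer would, in place of code of your own. Each camera call takes 0.05 s, during which the arm holds its last target. There are 200 camera calls.

## Task

Set every red-capped jar upright and fully home in a pocket of the yoghurt maker, one jar to a pocket, then put the clear cover squarely on the tray over them. With the cover on, press the yellow key, then the blue, then the green, one at a time, pressing each fully and letting it spring back; leave the spice jar and the egg cup standing where they are and press no key before the cover is on.

Things in the scene. Friction and masses are not known exactly. Their poses are not given: they have to be found in the camera images.
- maker: yoghurt maker, fixed: a white block 166 (x) x 206 (y) x 70 high with six round pockets sunk in its top in two rows of three, and on its front (-x) a grey key panel 66 deep (from x = -83 to -149), 206 wide, 45 high. Origin under the centre of the white block; x points away from the panel, y along the rows, z up
- tray_top (a point): centre of the white block's flat top, 70 above the work surface; axes as the maker's
- pocket0 (a point): centre of the floor of pocket 0 (front row, nearest the keys, -y end); pocket 55 across and 28 deep with a 2 mm chamfer, floor 42 above the work surface; rows 84 apart, pockets 62 apart along a row
- pocket1 (a point): centre of the floor of pocket 1 (front row, nearest the keys, middle); pocket 55 across and 28 deep with a 2 mm chamfer, floor 42 above the work surface; rows 84 apart, pockets 62 apart along a row
- pocket2 (a point): centre of the floor of pocket 2 (front row, nearest the keys, +y end); pocket 55 across and 28 deep with a 2 mm chamfer, floor 42 above the work surface; rows 84 apart, pockets 62 apart along a row
- pocket3 (a point): centre of the floor of pocket 3 (back row, -y end); pocket 55 across and 28 deep with a 2 mm chamfer, floor 42 above the work surface; rows 84 apart, pockets 62 apart along a row
- pocket4 (a point): centre of the floor of pocket 4 (back row, middle); pocket 55 across and 28 deep with a 2 mm chamfer, floor 42 above the work surface; rows 84 apart, pockets 62 apart along a row
- pocket5 (a point): centre of the floor of pocket 5 (back row, +y end); pocket 55 across and 28 deep with a 2 mm chamfer, floor 42 above the work surface; rows 84 apart, pockets 62 apart along a row
- jar1: closed, filled jar, white with a red cap, upright cylinder 50 across and 58 high, 0.09 to 0.18 kg; origin at the centre of its underside, z up through the cap. May be absent (None from the start). Seated in a pocket it stands 30 proud of the tray
- jar2: closed, filled jar, white with a red cap, upright cylinder 50 across and 58 high, 0.09 to 0.18 kg; origin at the centre of its underside, z up through the cap. May be absent (None from the start). Seated in a pocket it stands 30 proud of the tray
- jar3: closed, filled jar, white with a red cap, upright cylinder 50 across and 58 high, 0.09 to 0.18 kg; origin at the centre of its underside, z up through the cap. May be absent (None from the start). Seated in a pocket it stands 30 proud of the tray
- jar4: closed, filled jar, white with a red cap, upright cylinder 50 across and 58 high, 0.09 to 0.18 kg; origin at the centre of its underside, z up through the cap. May be absent (None from the start). Seated in a pocket it stands 30 proud of the tray
- jar5: closed, filled jar, white with a red cap, upright cylinder 50 across and 58 high, 0.09 to 0.18 kg; origin at the centre of its underside, z up through the cap. May be absent (None from the start). Seated in a pocket it stands 30 proud of the tray
- jar6: closed, filled jar, white with a red cap, upright cylinder 50 across and 58 high, 0.09 to 0.18 kg; origin at the centre of its underside, z up through the cap. May be absent (None from the start). Seated in a pocket it stands 30 proud of the tray
- cover: clear loose cover: upside-down box 156 (x) x 196 (y) x 44 high, walls 4 thick, blue rim; centred on top a blue grip bar 18 thick (x), 56 long (y), 28 high; 0.22 to 0.37 kg. Origin at the centre of its open rim, z up. Fitted, the rim stands on the tray's flat top, long side along the maker's y (either way round), 7 clear of centred jars
- cover_grip (a point): centre of the cover's grip bar, 58 above its rim and 14 above its flat top
- key_yellow (a joint): yellow spring key: 0 up, 0.006 m fully pressed, counted as pressed beyond 0.004; about 1.5 N to start and 5 N to press fully; springs back
- key_yellow_top (a point): centre of the top of the yellow key, a round cap 28 across in a black collar 44 across, pressed downwards; 67 above the work surface when up. The three keys stand in a row 55 apart on the panel, 117 in front of the tray's centre (39 from the outside of a fitted cover's wall), in an order that varies
- key_blue (a joint): blue spring key: 0 up, 0.006 m fully pressed, counted as pressed beyond 0.004; about 1.5 N to start and 5 N to press fully; springs back
- key_blue_top (a point): centre of the top of the blue key, a round cap 28 across in a black collar 44 across, pressed downwards; 67 above the work surface when up. The three keys stand in a row 55 apart on the panel, 117 in front of the tray's centre (39 from the outside of a fitted cover's wall), in an order that varies
- key_green (a joint): green spring key: 0 up, 0.006 m fully pressed, counted as pressed beyond 0.004; about 1.5 N to start and 5 N to press fully; springs back
- key_green_top (a point): centre of the top of the green key, a round cap 28 across in a black collar 44 across, pressed downwards; 67 above the work surface when up. The three keys stand in a row 55 apart on the panel, 117 in front of the tray's centre (39 from the outside of a fitted cover's wall), in an order that varies
- spice: bystander among the jars: amber spice jar with a black cap, 42 across, 78 high, loose; origin under its centre
- eggcup: bystander among the jars: blue egg cup, 48 across, 52 high, loose; origin under its centre

How it is judged (in metres and radians):
On the way, in this order (a step that is already met when the one before it is completed fails the run):
1. every jar present stands fully home in a pocket ((distance between jar1 and pocket0 below 0.008 m or distance between jar1 and pocket1 below 0.008 m or distance between jar1 and pocket2 below 0.008 m or distance between jar1 and pocket3 below 0.008 m or distance between jar1 and pocket4 below 0.008 m or distance between jar1 and pocket5 below 0.008 m) and angle between each of jar1, jar2, jar3, jar4, jar5, jar6's own z axis and vertical below 0.12 rad and (distance between jar2 and pocket0 below 0.008 m or distance between jar2 and pocket1 below 0.008 m or distance between jar2 and pocket2 below 0.008 m or distance between jar2 and pocket3 below 0.008 m or distance between jar2 and pocket4 below 0.008 m or distance between jar2 and pocket5 below 0.008 m) and (distance between jar3 and pocket0 below 0.008 m or distance between jar3 and pocket1 below 0.008 m or distance between jar3 and pocket2 below 0.008 m or distance between jar3 and pocket3 below 0.008 m or distance between jar3 and pocket4 below 0.008 m or distance between jar3 and pocket5 below 0.008 m) and (distance between jar4 and pocket0 below 0.008 m or distance between jar4 and pocket1 below 0.008 m or distance between jar4 and pocket2 below 0.008 m or distance between jar4 and pocket3 below 0.008 m or distance between jar4 and pocket4 below 0.008 m or distance between jar4 and pocket5 below 0.008 m) and (distance between jar5 and pocket0 below 0.008 m or distance between jar5 and pocket1 below 0.008 m or distance between jar5 and pocket2 below 0.008 m or distance between jar5 and pocket3 below 0.008 m or distance between jar5 and pocket4 below 0.008 m or distance between jar5 and pocket5 below 0.008 m) and (distance between jar6 and pocket0 below 0.008 m or distance between jar6 and pocket1 below 0.008 m or distance between jar6 and pocket2 below 0.008 m or distance between jar6 and pocket3 below 0.008 m or distance between jar6 and pocket4 below 0.008 m or distance between jar6 and pocket5 below 0.008 m)), for 0.2 s.
2. the cover lies squarely on the tray (horizontal distance between cover and tray_top below 0.012 m and z of cover in the frame of tray_top between -0.005 and 0.005 m and angle between the x axis of cover and the x axis of maker, either way round below 0.12 rad and angle between cover's own z axis and vertical below 0.05 rad), for 0.2 s.
3. the yellow key is pressed, the others up (value of joint key_yellow above 0.004 m and value of joint each of key_blue, key_green below 0.002 m), for 0.05 s.
4. the blue key is pressed, the others up (value of joint key_blue above 0.004 m and value of joint each of key_yellow, key_green below 0.002 m), for 0.05 s.
5. the green key is pressed, the others up (value of joint key_green above 0.004 m and value of joint each of key_yellow, key_blue below 0.002 m), for 0.05 s.
At the end, for the whole second after the job is handed in: every jar present stands upright (within 0.12 rad) in a pocket, its underside within 8 mm of the pocket's floor centre; the cover's rim lies on the tray (height within 5 mm, centre within 12 mm, turned by less than 0.12 rad, flat); all keys are up and everything is at rest (all of step 1 and all of step 2 and value of joint each of key_yellow, key_blue, key_green below 0.0015 m and linear speed of each of cover, jar1, jar2, jar3, jar4, jar5, jar6 below 0.02 m/s); the robot touches nothing.
It fails at once if a key is pressed while the cover is off the tray (value of joint any of key_yellow, key_blue, key_green above 0.004 m and (horizontal distance between cover and tray_top above 0.03 m or z of cover in the frame of tray_top above 0.02 m)).
It fails at once if two keys are pressed at once (value of joint each of key_yellow, key_blue above 0.004 m or value of joint each of key_yellow, key_green above 0.004 m or value of joint each of key_blue, key_green above 0.004 m).
It fails at once if the spice jar is knocked over or pushed more than 60 mm away (distance of spice from where it was at the start of the episode above 0.06 m or angle between spice's own z axis and vertical above 0.6 rad).
It fails at once if the egg cup is knocked over or pushed more than 60 mm away (distance of eggcup from where it was at the start of the episode above 0.06 m or angle between eggcup's own z axis and vertical above 0.6 rad).
Of jar1, jar2, jar3, jar4, jar5, jar6 only 4 to 6 are there at a start; the rules pass over those that are not, and their reading is None.
At some moment in a run one of jar1, jar2, jar3, jar4, jar5, jar6 may be knocked a few centimetres aside while the robot is not near it.
It also fails if it takes over 210 s, if anything falls off the work surface, if the arm or the gripper's body presses on something with over 40 N, if the wrist force passes 120 N, or if a joint passes its speed limit or range.

## Working session

There is one attempt and no reset: what is moved stays moved. The work goes in short steps, Python scripts to look and compute and a tool call to move; the robot and the scene stay as the last step left them, time stands still between calls to the robot, and variables do not carry over. Pictures are saved under pics/ and viewed, at most 14 in all, crops included, and the job is handed in when it is done.

Besides the shell and the picture viewer there is one more tool, called after ">>>" by a JSON object that holds its "op" and its "data", one argument or row to a line. servo_tool: Moves the arm, as the interface text tells. Its arguments: {"type":"object","properties":{"motion":{"type":"array"},"squeeze":{"type":"number"}},"required":["motion"]}

```bash
mkdir -p pics; python3 - <<'E'
from station import bot, vision
import cv2, numpy as np
print(bot.get_obs())
for n in ("top","side"):
    c=vision.read_camera(n); cv2.imwrite(f"pics/{n}0.png",c["frame"]); np.savez(f"{n}0.npz",**c)
    print(n,c["intrinsics"].tolist(),c["R"].round(3).tolist(),c["t"].round(1), (-c["R"].T@c["t"]).round(0))
E
```

```text
{'time': 0.0, 'joint_positions': array([ 1.14502313e+00,  3.14247923e-01, -4.80855550e-02,  1.21018987e+00,
       -2.28105098e-05,  1.57078615e+00]), 'joint_velocities': array([ 2.34710881e-04, -1.02713718e-03,  6.64146992e-05, -5.60832413e-04,
        3.95271142e-05, -1.12711642e-03]), 'joint_torque': array([-2.23834402e-03, -5.39582348e+01,  3.39754665e+01,  1.91097910e-02,
       -3.60530512e-04,  2.10173084e-06]), 'tcp_pos': array([247.70262284, 546.17521228, 403.81833465]), 'ee_rot': array([-6.63674355e-01, -3.07033893e+00,  2.65883001e-03]), 'ft_force': array([ 0.27477731,  0.54762652, -0.44682441]), 'moment': array([ 0.00135349, -0.03462114, -0.01012558]), 'grasp_force': 0.0, 'finger_gap': 1.0002808111460415}
top [[511.82706519416377, 0.0, 278.3322462906687], [0.0, 511.82706519416377, 206.6110897312231], [0.0, 0.0, 1.0]] [[-0.026, -1.0, 0.002], [-0.991, 0.026, -0.133], [0.132, -0.006, -0.991]] [ -41.9  533.8 1083.8] [ 384.  -49. 1145.]
side [[508.5970369857824, 0.0, 276.68040694231206], [0.0, 508.5970369857824, 212.1003850184405], [0.0, 0.0, 1.0]] [[0.871, -0.491, 0.007], [-0.275, -0.5, -0.821], [0.407, 0.713, -0.571]] [-483.8  167.7 1230.1] [  -33. -1031.   843.]
```

View pics/top0.png

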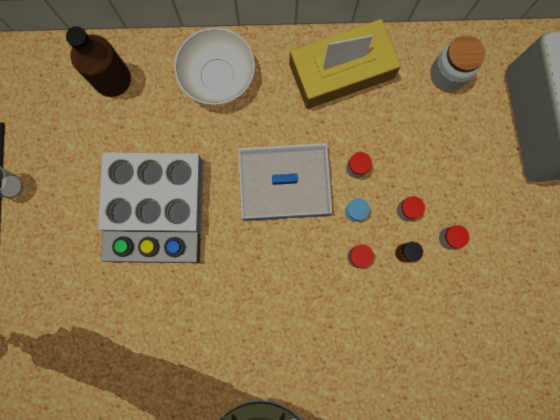

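View pics/side0.png

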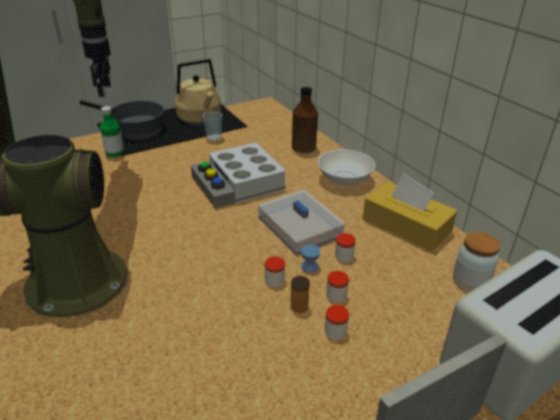

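The top view shows four red caps at (360,164), (413,208), (457,237) and (362,257). The egg cup is at (358,210), the spice jar at (412,252), the cover at (285,181) and the maker at (150,205). The keys are green (122,246), yellow (148,246) and blue (173,246). The side view shows the same four jars, all upright.

```bash
cat > h.py <<'E'
from station import bot, vision
import cv2, numpy as np
from scipy.spatial.transform import Rotation as Ro
def look(n="top",save=None):
    c=vision.read_camera(n)
    if save: cv2.imwrite(f"pics/{save}.png",c["frame"])
    return c
def cloud(c):
    K,R,t=c["intrinsics"],c["R"],c["t"]; v,u=np.indices(c["depth"].shape)
    d=c["depth"].astype(float)
    P=np.stack([(u-K[0,2])/K[0,0]*d,(v-K[1,2])/K[1,1]*d,d],-1)
    P=(P-t)@R; P[d==0]=np.nan; return P
def ray(c,u,v,z):
    K,R,t=c["intrinsics"],c["R"],c["t"]; o=-R.T@t
    d=R.T@np.array([(u-K[0,2])/K[0,0],(v-K[1,2])/K[1,1],1.]); return o+d*(z-o[2])/d[2]
HUE=dict(red=[(0,6),(174,180)],yellow=[(24,33)],green=[(48,75)],blue=[(98,125)])
def mask(c,col):
    h=cv2.cvtColor(c["frame"],cv2.COLOR_BGR2HSV)
    s=(h[...,1]>130)&(h[...,2]>60); m=np.zeros(s.shape,bool)
    for a,b in HUE[col]: m|=(h[...,0]>=a)&(h[...,0]<=b)
    return (m&s).astype(np.uint8)
def blobs(c,col,amin=60):
    n,l,s,ce=cv2.connectedComponentsWithStats(mask(c,col))
    return [(s[i,4],ce[i],l==i) for i in range(1,n) if s[i,4]>=amin]
def go(x,y,z,yaw):
    "turn, shift for tool down with tool y axis at yaw deg from world x (mod 180)"
    o=bot.get_obs(); R=Ro.from_rotvec(o["ee_rot"]); 
    best=None
    for a in (yaw,yaw+180):
        a=np.radians(a); yv=[np.cos(a),np.sin(a),0]; zv=[0,0,-1]; T=Ro.from_matrix(np.stack([np.cross(yv,zv),yv,zv],1))
        w=(R.inv()*T).as_rotvec(degrees=True)
        if best is None or np.linalg.norm(w)<np.linalg.norm(best): best=w
    s=R.inv().apply(np.array([x,y,z])-o["tcp_pos"])/10
    print("t",round(o["time"],2),"turn",best.round(2),"shift",s.round(2),"rows",np.ceil(max(np.linalg.norm(s)/5,np.linalg.norm(best)/8.59)))
E
cat > m.py <<'E'
from h import *
import sys
c=look("top"); P=cloud(c)
for col in ("red","yellow","green","blue"):
    for a,ce,m in blobs(c,col):
        Q=P[m]; Q=Q[~np.isnan(Q[:,0])]; zt=np.percentile(Q[:,2],80); T=Q[abs(Q[:,2]-zt)<4]
        r=cv2.minAreaRect(T[:,:2].astype(np.float32))
        print(col,a,ce.round(1),"ray@zt",ray(c,*ce,zt)[:2].round(1),"z",zt.round(1),"mean",T.mean(0).round(1),"rect",np.round(r[0],1),np.round(r[1],1),round(r[2],1))
E
cat > mk.py <<'E'
from h import *
c=look("top"); P=cloud(c)
x,y,z=P[...,0],P[...,1],P[...,2]
hs=cv2.cvtColor(c["frame"],cv2.COLOR_BGR2HSV)
m=(abs(z-70)<5)&(y>100)&(y<400); m[:,220:]=0
n,l,s,ce=cv2.connectedComponentsWithStats(m.astype(np.uint8)); i=1+np.argmax(s[1:,4])
Q=P[l==i]; print("block",s[i],np.nanmedian(Q[:,2]),cv2.minAreaRect(Q[:,:2].astype(np.float32)))
f=(l==i).astype(np.uint8)
cs,hh=cv2.findContours(f,cv2.RETR_CCOMP,cv2.CHAIN_APPROX_NONE)
for k,h in zip(cs,hh[0]):
    if h[3]>=0 and len(k)>30:
        q=np.array([ray(c,*p,70) for p in k[:,0]])[:,:2].astype(np.float32)
        print("hole",np.round(cv2.minEnclosingCircle(q)[0],1),round(cv2.minEnclosingCircle(q)[1],1))
for zz,w in ((44,"cover top"),):
    m=(z>36)&(z<52)&(y>-130)&(y<70)&(x>300); m[:,:235]=0;m[:,335:]=0
    Q=P[m]; print(w,len(Q)); 
    if len(Q)>20: print(cv2.minAreaRect(Q[:,:2].astype(np.float32)))
E
python3 m.py; python3 mk.py
```

```text
red 399 [359.9 163.1] ray@zt [ 619.9 -234.8] z 59.1 mean [ 620.8 -235.2   57.9] rect [ 620.9 -235.6] [46.  47.1] 42.8
red 411 [412.7 207.4] ray@zt [ 520.4 -343.3] z 58.8 mean [ 521.6 -344.6   57.6] rect [ 521.2 -344.5] [46.5 46.3] 72.5
red 425 [456.7 236.4] ray@zt [ 455.8 -432.9] z 59.2 mean [ 455.7 -434.5   58. ] rect [ 456.  -434.8] [46.9 45.7] 25.0
red 431 [361.3 255.9] ray@zt [ 419.8 -228.2] z 58.9 mean [ 419.9 -229.1   57.7] rect [ 420.1 -229.2] [46.4 46.9] 16.5
yellow 3748 [344.3  60. ] ray@zt [ 847.3 -208.4] z 76.5 mean [ 848.4 -209.1   75.3] rect [ 853.6 -210.7] [115.9 215.4] 18.2
yellow 157 [146.7 246.3] ray@zt [451.3 223.1] z 67.8 mean [452.1 223.6  66.5] rect [451.7 223.7] [25.5 25.3] 74.5
green 145 [120.4 245.9] ray@zt [453.5 278.2] z 67.6 mean [453.8 278.5  66.5] rect [453.7 278.5] [23.6 26.4] 69.2
blue 193 [284.3 178.3] ray@zt [587.9 -69.9] z 72.9 mean [589.  -69.3  71.8] rect [588.4 -69.5] [16.2 51.6] 1.7
blue 150 [172.6 246.4] ray@zt [449.6 168.8] z 67.8 mean [449.6 168.7  66.6] rect [449.2 168.9] [25.2 25. ] 57.4
block [  98  153  101   78 4439] 69.29800050591982 ((568.9673461914062, 219.93814086914062), (208.35865783691406, 167.1301727294922), 88.31660461425781)
hole [525.1 158.2] 30.3
hole [526.7 220.9] 30.0
hole [528.3 282.4] 29.5
hole [611.1 217.9] 29.9
hole [608.8 155.1] 29.9
hole [612.8 279.2] 30.4
cover top 5062
((715.2718505859375, -49.43843078613281), (408.9622802734375, 163.95330810546875), 1.990792989730835)
```

```bash
python3 -c "
from h import *
go(620.5,-235.3,300,-1.8)"
```

```text
t 0.2 turn [-5.00e-02  4.00e-02  6.74e+01] shift [-66.23 -55.77  10.48] rows 18.0
```

>>> {"op": "servo_tool", "data": {
  "motion": [
    [[0, 0, 67.4], [-66.2, -55.8, 10.5], 1],
    [[0, 0, 67.4], [-66.2, -55.8, 10.5], 1],
    [[0, 0, 67.4], [-66.2, -55.8, 10.5], 1],
    [[0, 0, 67.4], [-66.2, -55.8, 10.5], 1],
    [[0, 0, 67.4], [-66.2, -55.8, 10.5], 1],
    [[0, 0, 67.4], [-66.2, -55.8, 10.5], 1],
    [[0, 0, 67.4], [-66.2, -55.8, 10.5], 1],
    [[0, 0, 67.4], [-66.2, -55.8, 10.5], 1],
    [[0, 0, 67.4], [-66.2, -55.8, 10.5], 1],
    [[0, 0, 67.4], [-66.2, -55.8, 10.5], 1],
    [[0, 0, 67.4], [-66.2, -55.8, 10.5], 1],
    [[0, 0, 67.4], [-66.2, -55.8, 10.5], 1],
    [[0, 0, 67.4], [-66.2, -55.8, 10.5], 1],
    [[0, 0, 67.4], [-66.2, -55.8, 10.5], 1],
    [[0, 0, 67.4], [-66.2, -55.8, 10.5], 1],
    [[0, 0, 67.4], [-66.2, -55.8, 10.5], 1],
    [[0, 0, 67.4], [-66.2, -55.8, 10.5], 1],
    [[0, 0, 67.4], [-66.2, -55.8, 10.5], 1],
    [[0, 0, 67.4], [-66.2, -55.8, 10.5], 1],
    [[0, 0, 67.4], [-66.2, -55.8, 10.5], 1]
  ],
  "squeeze": 50
}}

```text
time: 2.2
tcp_pos: [619.9, -235.3, 299.0]
ee_rot: [-2.256, -2.184, 0.0]
ft_force: [-0.3, 0.4, -0.1]
finger_gap: 0.999
grasp_force: 0.0
```

```bash
python3 -c "
from h import *
go(620.5,-235.3,206,-1.8)"
```

```text
t 2.2 turn [-0.08 -0.05 -0.04] shift [-0.    0.07  9.3 ] rows 2.0
```

>>> {"op": "servo_tool", "data": {
  "motion": [
    [[0, 0, 0], [0, 0.05, 3], 1],
    [[0, 0, 0], [0, 0.05, 6], 1],
    [[0, 0, 0], [0, 0.05, 8], 1],
    [[0, 0, 0], [0, 0.05, 9.3], 1],
    [[0, 0, 0], [0, 0.05, 9.3], 1],
    [[0, 0, 0], [0, 0.05, 9.3], -0.5],
    [[0, 0, 0], [0, 0.05, 9.3], -0.5],
    [[0, 0, 0], [0, 0.05, 9.3], -0.5],
    [[0, 0, 0], [0, 0.05, 9.3], -0.5],
    [[0, 0, 0], [0, 0.05, 9.3], -0.5],
    [[0, 0, 0], [0, 0.05, 9.3], -0.5],
    [[0, 0, 0], [0, 0.05, 9.3], -0.5]
  ],
  "squeeze": 50
}}

```text
time: 3.4
tcp_pos: [621.6, -235.5, 208.6]
ee_rot: [2.254, 2.184, 0.003]
ft_force: [-0.6, 1.0, 5.6]
finger_gap: 0.57
grasp_force: 52.1
```

```bash
python3 -c "
from h import *
go(620.5,-235.3,336,-1.8)"
```

```text
t 3.4 turn [0.17 0.04 0.  ] shift [ 1.000e-02 -7.000e-02 -1.274e+01] rows 3.0
```

>>> {"op": "servo_tool", "data": {
  "motion": [
    [[0, 0, 0], [0, 0, -3], -0.5],
    [[0, 0, 0], [0, 0, -7], -0.5],
    [[0, 0, 0], [0, 0, -11], -0.5],
    [[0, 0, 0], [0, 0, -13], -0.5],
    [[0, 0, 0], [0, 0, -13], -0.5]
  ]
}}

```text
time: 3.9
tcp_pos: [622.0, -235.8, 341.3]
ee_rot: [2.251, 2.182, 0.005]
ft_force: [0.6, 0.6, -1.3]
finger_gap: 0.569
grasp_force: 52.0
```

```bash
python3 -c "
from h import *
go(608.8,156.2,330,-1.8)"
```

```text
t 3.9 turn [ 0.4   0.14 -0.01] shift [39.14 -2.56  1.01] rows 8.0
```

>>> {"op": "servo_tool", "data": {
  "motion": [
    [[0, 0, 0], [3, -0.2, 0.2], -0.5],
    [[0, 0, 0], [8, -0.5, 0.5], -0.5],
    [[0, 0, 0], [13, -0.8, 0.7], -0.5],
    [[0, 0, 0], [18, -1.2, 1], -0.5],
    [[0, 0, 0], [23, -1.5, 1], -0.5],
    [[0, 0, 0], [28, -1.8, 1], -0.5],
    [[0, 0, 0], [33, -2.1, 1], -0.5],
    [[0, 0, 0], [37, -2.4, 1], -0.5],
    [[0.4, 0.1, 0], [39.1, -2.55, 1], -0.5],
    [[0.4, 0.1, 0], [39.1, -2.55, 1], -0.5],
    [[0.4, 0.1, 0], [39.1, -2.55, 1], -0.5]
  ]
}}

```text
time: 5.0
tcp_pos: [607.0, 156.5, 325.4]
ee_rot: [-2.25, -2.183, 0.009]
ft_force: [-0.9, 0.2, -1.2]
finger_gap: 0.568
grasp_force: 52.0
```

```bash
python3 -c "
from h import *
go(608.8,156.2,252,-1.8)"; python3 m.py | grep red
```

```text
t 5.0 turn [-0.5  -0.04  0.06] shift [-0.03  0.24  7.34] rows 2.0
red 160 [176.  164.8] ray@zt [600.4 140.5] z 176.1 mean [601.9 140.7 174.5] rect [601.7 140.6] [19.6 35.5] 61.3
red 408 [412.7 207.4] ray@zt [ 520.3 -343.1] z 58.9 mean [ 520.6 -344.7   57.8] rect [ 521.1 -344.8] [46.2 46.1] 10.0
red 420 [456.7 236.4] ray@zt [ 455.7 -433. ] z 59.0 mean [ 456.  -434.9   57.8] rect [ 455.9 -434.2] [47.6 45.2] 86.9
red 428 [361.3 255.9] ray@zt [ 419.9 -228.2] z 58.9 mean [ 420.3 -229.5   57.7] rect [ 420.2 -229.3] [46.4 47.4] 16.9
```

>>> {"op": "servo_tool", "data": {
  "motion": [
    [[-0.4, 0, 0], [0, 0.2, 1.5], -0.5],
    [[-0.4, 0, 0], [0, 0.2, 3.5], -0.5],
    [[-0.4, 0, 0], [0, 0.2, 3.5], -0.5],
    [[-0.4, 0, 0], [0, 0.2, 3.5], -0.5]
  ]
}}

```text
time: 5.45
tcp_pos: [609.1, 155.1, 291.4]
ee_rot: [-2.257, -2.183, 0.0]
ft_force: [-0.4, -0.1, -1.7]
finger_gap: 0.568
grasp_force: 52.1
```

```bash
python3 -c "
from h import *
go(608.8,156.2,250,-1.8)"
```

```text
t 5.45 turn [-0.08 -0.06 -0.09] shift [ 0.1  -0.02  4.14] rows 1.0
```

>>> {"op": "servo_tool", "data": {
  "motion": [
    [[0, 0, 0], [0.1, 0, 1], -0.5],
    [[0, 0, 0], [0.1, 0, 2], -0.5],
    [[0, 0, 0], [0.1, 0, 3], -0.5],
    [[0, 0, 0], [0.1, 0, 4], -0.5],
    [[0, 0, 0], [0.1, 0, 4.2], -0.5],
    [[0, 0, 0], [0.1, 0, 4.2], -0.5]
  ]
}}

```text
time: 6.05
tcp_pos: [609.2, 157.4, 249.7]
ee_rot: [-2.255, -2.186, -0.002]
ft_force: [-2.0, -1.1, 3.2]
finger_gap: 0.566
grasp_force: 54.3
```

>>> {"op": "servo_tool", "data": {
  "motion": [
    [[0, 0, 0], [0, 0, 0], 1],
    [[0, 0, 0], [0, 0, 0], 1],
    [[0, 0, 0], [0, 0, 0], 1],
    [[0, 0, 0], [0, 0, -3], 1],
    [[0, 0, 0], [0, 0, -7], 1],
    [[0, 0, 0], [0, 0, -8], 1],
    [[0, 0, 0], [0, 0, -8], 1]
  ]
}}

```text
time: 6.75
tcp_pos: [610.3, 157.6, 332.0]
ee_rot: [2.255, 2.186, 0.008]
ft_force: [-0.2, -0.5, -0.4]
finger_gap: 1.003
grasp_force: 0.0
```

```bash
python3 m.py | grep red; python3 -c "
from h import *
go(521,-344.2,300,-1.8)"
```

```text
red 388 [176.9 169.6] ray@zt [606.7 153.2] z 101.5 mean [608.5 152.6 100. ] rect [608.5 151.2] [47.6 37.9] 0.2
red 408 [412.7 207.4] ray@zt [ 520.3 -343.1] z 59.1 mean [ 520.8 -344.7   57.8] rect [ 521.6 -344.1] [46.7 45.8] 59.7
red 420 [456.7 236.4] ray@zt [ 455.7 -433. ] z 59.0 mean [ 456.1 -435.1   57.8] rect [ 455.8 -434.4] [47.2 45.1] 88.7
red 429 [361.3 255.9] ray@zt [ 419.9 -228.3] z 58.8 mean [ 419.9 -229.2   57.7] rect [ 420.2 -229.3] [46.5 47.3] 17.8
t 6.8 turn [ 0.08 -0.12  0.01] shift [-50.42  -7.29   2.89] rows 11.0
```

>>> {"op": "servo_tool", "data": {
  "motion": [
    [[0, 0, 0], [-50.4, -7.3, 2.9], 1],
    [[0, 0, 0], [-50.4, -7.3, 2.9], 1],
    [[0, 0, 0], [-50.4, -7.3, 2.9], 1],
    [[0, 0, 0], [-50.4, -7.3, 2.9], 1],
    [[0, 0, 0], [-50.4, -7.3, 2.9], 1],
    [[0, 0, 0], [-50.4, -7.3, 2.9], 1],
    [[0, 0, 0], [-50.4, -7.3, 2.9], 1],
    [[0, 0, 0], [-50.4, -7.3, 2.9], 1],
    [[0, 0, 0], [-50.4, -7.3, 2.9], 1],
    [[0, 0, 0], [-50.4, -7.3, 2.9], 1],
    [[0, 0, 0], [-50.4, -7.3, 2.9], 1],
    [[0, 0, 0], [-50.4, -7.3, 2.9], 1],
    [[0, 0, 0], [-50.4, -7.3, 2.9], 1],
    [[0, 0, 0], [-50.4, -7.3, 2.9], 1]
  ]
}}

```text
time: 8.2
tcp_pos: [520.8, -342.4, 299.2]
ee_rot: [-2.252, -2.187, -0.002]
ft_force: [0.5, 0.3, 0.7]
finger_gap: 1.003
grasp_force: 0.0
```

```bash
python3 -c "
from h import *
go(521,-344.2,207,-1.8)"
```

```text
t 8.2 turn [-0.05 -0.16  0.11] shift [-0.21  0.04  9.22] rows 2.0
```

>>> {"op": "servo_tool", "data": {
  "motion": [
    [[0, 0, 0], [-0.2, 0, 3], 1],
    [[0, 0, 0], [-0.2, 0, 6], 1],
    [[0, 0, 0], [-0.2, 0, 8], 1],
    [[0, 0, 0], [-0.2, 0, 9.2], 1],
    [[0, 0, 0], [-0.2, 0, 9.2], 1],
    [[0, 0, 0], [-0.2, 0, 9.2], -0.5],
    [[0, 0, 0], [-0.2, 0, 9.2], -0.5],
    [[0, 0, 0], [-0.2, 0, 9.2], -0.5],
    [[0, 0, 0], [-0.2, 0, 9.2], -0.5],
    [[0, 0, 0], [-0.2, 0, 9.2], -0.5],
    [[0, 0, 0], [-0.2, 0, 9.2], -0.5],
    [[0, 0, 0], [-0.2, 0, 6], -0.5],
    [[0, 0, 0], [-0.2, 0, 2], -0.5],
    [[0, 0, 0], [-0.2, 0, -2], -0.5],
    [[0, 0, 0], [-0.2, 0, -3.5], -0.5],
    [[0, 0, 0], [-0.2, 0, -3.5], -0.5]
  ]
}}

```text
time: 9.8
tcp_pos: [521.3, -346.9, 338.3]
ee_rot: [2.253, 2.183, 0.004]
ft_force: [0.1, -0.4, -1.5]
finger_gap: 0.564
grasp_force: 52.0
```

```bash
python3 -c "
from h import *
go(612.7,280.2,330,-1.8)"
```

```text
t 9.8 turn [ 0.29  0.09 -0.01] shift [62.97  7.15  0.78] rows 13.0
```

>>> {"op": "servo_tool", "data": {
  "motion": [
    [[0, 0, 0], [3, 0.3, 0.2], -0.5],
    [[0, 0, 0], [8, 0.9, 0.4], -0.5],
    [[0, 0, 0], [13, 1.5, 0.8], -0.5],
    [[0, 0, 0], [62.8, 7.1, 0.8], -0.5],
    [[0, 0, 0], [62.8, 7.1, 0.8], -0.5],
    [[0, 0, 0], [62.8, 7.1, 0.8], -0.5],
    [[0, 0, 0], [62.8, 7.1, 0.8], -0.5],
    [[0, 0, 0], [62.8, 7.1, 0.8], -0.5],
    [[0, 0, 0], [62.8, 7.1, 0.8], -0.5],
    [[0, 0, 0], [62.8, 7.1, 0.8], -0.5],
    [[0, 0, 0], [62.8, 7.1, 0.8], -0.5],
    [[0, 0, 0], [62.8, 7.1, 0.8], -0.5],
    [[0, 0, 0], [62.8, 7.1, 0.8], -0.5],
    [[0, 0, 0], [62.8, 7.1, 0.8], -0.5],
    [[0, 0, 0], [62.8, 7.1, 0.8], -0.5],
    [[0, 0, 0], [62.8, 7.1, 0.8], -0.5],
    [[0, 0, 0], [62.8, 7.1, 0.8], -0.5],
    [[0, 0, 0], [62.8, 7.1, 0.8], -0.5]
  ]
}}

```text
time: 11.6
tcp_pos: [611.2, 277.8, 327.9]
ee_rot: [-2.257, -2.183, -0.001]
ft_force: [-0.1, 1.1, 0.1]
finger_gap: 0.563
grasp_force: 52.0
```

```bash
python3 -c "
from h import *
go(612.7,278.2,290,-1.8)"; python3 m.py | grep red
```

```text
t 11.6 turn [-0.01 -0.08 -0.11] shift [0.04 0.15 3.79] rows 1.0
red 278 [110.4 161.2] ray@zt [610.3 266.6] z 177.6 mean [611.5 267.4 176.1] rect [613.4 266.9] [46.9 26.6] 15.2
red 442 [175.6 169.5] ray@zt [607.  155.8] z 101.2 mean [608.  156.4 100. ] rect [608.  156.7] [47.2 47.4] 53.6
red 423 [456.7 236.5] ray@zt [ 455.7 -432.9] z 59.3 mean [ 456.1 -435.2   58.1] rect [ 455.7 -434.4] [46.4 45.1] 88.7
red 431 [361.3 255.9] ray@zt [ 419.8 -228.2] z 58.9 mean [ 420.1 -229.6   57.8] rect [ 420.3 -228.9] [46.6 46.7] 23.9
```

>>> {"op": "servo_tool", "data": {
  "motion": [
    [[0, 0, 0], [0.05, 0.15, 1.5], -0.5],
    [[0, 0, 0], [0.05, 0.15, 3.5], -0.5],
    [[0, 0, 0], [0.05, 0.15, 3.8], -0.5],
    [[0, 0, 0], [0.05, 0.15, 3.8], -0.5],
    [[0, 0, 0], [0.05, 0.15, 4.8], -0.5],
    [[0, 0, 0], [0.05, 0.15, 5.8], -0.5],
    [[0, 0, 0], [0.05, 0.15, 6.8], -0.5],
    [[0, 0, 0], [0.05, 0.15, 7.5], -0.5],
    [[0, 0, 0], [0.05, 0.15, 7.9], -0.5],
    [[0, 0, 0], [0.05, 0.15, 7.9], -0.5]
  ]
}}

```text
time: 12.65
tcp_pos: [612.2, 279.9, 250.7]
ee_rot: [-2.255, -2.185, -0.002]
ft_force: [-6.2, -1.4, 13.8]
finger_gap: 0.563
grasp_force: 54.9
```

>>> {"op": "servo_tool", "data": {
  "motion": [
    [[0, 0, 0], [0, 0, 0], 1],
    [[0, 0, 0], [0, 0, 0], 1],
    [[0, 0, 0], [0, 0, 0], 1],
    [[0, 0, 0], [0, 0, -3], 1],
    [[0, 0, 0], [0, 0, -7], 1],
    [[0, 0, 0], [0, 0, -8], 1],
    [[0, 0, 0], [0, 0, -8], 1]
  ]
}}

```text
time: 13.35
tcp_pos: [613.5, 280.2, 331.2]
ee_rot: [2.256, 2.186, 0.008]
ft_force: [-0.3, -0.1, -0.6]
finger_gap: 0.999
grasp_force: 0.0
```

```bash
python3 m.py | grep red; python3 -c "
from h import *
go(456,-434.3,300,-1.8)"
```

```text
red 447 [116.5 169.6] ray@zt [610.1 278.6] z 100.9 mean [611.3 279.7  99.8] rect [611.3 279.7] [47.5 46.7] 46.5
red 442 [175.6 169.5] ray@zt [607.  155.9] z 100.8 mean [608.4 156.5  99.7] rect [608.4 156.7] [47.1 47.1] 11.7
red 423 [456.7 236.4] ray@zt [ 455.7 -432.9] z 59.2 mean [ 455.8 -434.3   58. ] rect [ 455.8 -434.2] [46.9 45. ] 88.5
red 430 [361.3 255.9] ray@zt [ 419.8 -228.1] z 59.2 mean [ 420.1 -229.5   58. ] rect [ 419.7 -230. ] [46.5 46.8] 0.1
t 13.4 turn [ 0.07 -0.13  0.  ] shift [-71.88 -13.45   2.73] rows 15.0
```

>>> {"op": "servo_tool", "data": {
  "motion": [
    [[0, 0, 0], [-71.9, -13.4, 2.7], 1],
    [[0, 0, 0], [-71.9, -13.4, 2.7], 1],
    [[0, 0, 0], [-71.9, -13.4, 2.7], 1],
    [[0, 0, 0], [-71.9, -13.4, 2.7], 1],
    [[0, 0, 0], [-71.9, -13.4, 2.7], 1],
    [[0, 0, 0], [-71.9, -13.4, 2.7], 1],
    [[0, 0, 0], [-71.9, -13.4, 2.7], 1],
    [[0, 0, 0], [-71.9, -13.4, 2.7], 1],
    [[0, 0, 0], [-71.9, -13.4, 2.7], 1],
    [[0, 0, 0], [-71.9, -13.4, 2.7], 1],
    [[0, 0, 0], [-71.9, -13.4, 2.7], 1],
    [[0, 0, 0], [-71.9, -13.4, 2.7], 1],
    [[0, 0, 0], [-71.9, -13.4, 2.7], 1],
    [[0, 0, 0], [-71.9, -13.4, 2.7], 1],
    [[0, 0, 0], [-71.9, -13.4, 2.7], 1],
    [[0, 0, 0], [-71.9, -13.4, 2.7], 1],
    [[0, 0, 0], [-71.9, -13.4, 2.7], 1],
    [[0, 0, 0], [-71.9, -13.4, 2.7], 1],
    [[0, 0, 0], [-71.9, -13.4, 2.7], 1],
    [[0, 0, 0], [-71.9, -13.4, 2.7], 1]
  ]
}}

```text
time: 15.4
tcp_pos: [456.6, -433.5, 300.7]
ee_rot: [-2.253, -2.187, -0.002]
ft_force: [-0.0, -0.4, -0.0]
finger_gap: 1.003
grasp_force: 0.0
```

```bash
python3 -c "
from h import *
go(456,-434.3,207,-1.8)"
```

```text
t 15.4 turn [-0.01 -0.11  0.1 ] shift [-0.1  -0.06  9.37] rows 2.0
```

>>> {"op": "servo_tool", "data": {
  "motion": [
    [[0, 0, 0], [-0.1, -0.05, 3], 1],
    [[0, 0, 0], [-0.1, -0.05, 6], 1],
    [[0, 0, 0], [-0.1, -0.05, 8], 1],
    [[0, 0, 0], [-0.1, -0.05, 9.3], 1],
    [[0, 0, 0], [-0.1, -0.05, 9.3], 1],
    [[0, 0, 0], [-0.1, -0.05, 9.3], -0.5],
    [[0, 0, 0], [-0.1, -0.05, 9.3], -0.5],
    [[0, 0, 0], [-0.1, -0.05, 9.3], -0.5],
    [[0, 0, 0], [-0.1, -0.05, 9.3], -0.5],
    [[0, 0, 0], [-0.1, -0.05, 9.3], -0.5],
    [[0, 0, 0], [-0.1, -0.05, 9.3], -0.5]
  ]
}}

```text
time: 16.5
tcp_pos: [456.2, -436.0, 209.5]
ee_rot: [2.255, 2.185, 0.002]
ft_force: [-0.6, 0.1, 6.3]
finger_gap: 0.566
grasp_force: 52.1
```

>>> {"op": "servo_tool", "data": {
  "motion": [
    [[0, 0, 0], [0, 0, -3], -0.5],
    [[0, 0, 0], [0, 0, -7], -0.5],
    [[0, 0, 0], [0, 0, -11], -0.5],
    [[0, 0, 0], [0, 0, -12.5], -0.5],
    [[0, 0, 0], [0, 0, -12.5], -0.5]
  ]
}}

```text
time: 17.0
tcp_pos: [456.4, -436.5, 336.3]
ee_rot: [2.253, 2.183, 0.002]
ft_force: [0.8, -0.4, -1.8]
finger_gap: 0.568
grasp_force: 52.2
```

```bash
python3 -c "
from h import *
go(524.9,158.9,330,-1.8)"
```

```text
t 17.0 turn [ 0.26  0.14 -0.  ] shift [59.73  4.97  0.51] rows 12.0
```

>>> {"op": "servo_tool", "data": {
  "motion": [
    [[0, 0, 0], [3, 0.3, 0.2], -0.5],
    [[0, 0, 0], [8, 0.7, 0.4], -0.5],
    [[0, 0, 0], [59.6, 5, 0.5], -0.5],
    [[0, 0, 0], [59.6, 5, 0.5], -0.5],
    [[0, 0, 0], [59.6, 5, 0.5], -0.5],
    [[0, 0, 0], [59.6, 5, 0.5], -0.5],
    [[0, 0, 0], [59.6, 5, 0.5], -0.5],
    [[0, 0, 0], [59.6, 5, 0.5], -0.5],
    [[0, 0, 0], [59.6, 5, 0.5], -0.5],
    [[0, 0, 0], [59.6, 5, 0.5], -0.5],
    [[0, 0, 0], [59.6, 5, 0.5], -0.5],
    [[0, 0, 0], [59.6, 5, 0.5], -0.5],
    [[0, 0, 0], [59.6, 5, 0.5], -0.5],
    [[0, 0, 0], [59.6, 5, 0.5], -0.5],
    [[0, 0, 0], [59.6, 5, 0.5], -0.5],
    [[0, 0, 0], [59.6, 5, 0.5], -0.5],
    [[0, 0, 0], [59.6, 5, 0.5], -0.5],
    [[0, 0, 0], [59.6, 5, 0.5], -0.5]
  ]
}}

```text
time: 18.8
tcp_pos: [524.3, 157.4, 328.6]
ee_rot: [-2.257, -2.184, -0.002]
ft_force: [0.6, 0.3, -1.4]
finger_gap: 0.572
grasp_force: 52.2
```

```bash
python3 -c "
from h import *
go(524.9,157.2,290,-1.8)"; python3 m.py | grep red
```

```text
t 18.8 turn [-0.01 -0.09 -0.09] shift [-0.03  0.06  3.86] rows 1.0
red 370 [177.3 169.2] ray@zt [607.4 152.4] z 101.4 mean [609.  152.3 100. ] rect [609.1 151.2] [47.9 37.7] 6.5
red 135 [175.6 206.8] ray@zt [518.  140.6] z 178.9 mean [519.4 140.6 177.1] rect [518.7 139.9] [14.1 35.5] 67.8
red 431 [361.3 255.9] ray@zt [ 419.7 -228.2] z 59.3 mean [ 419.9 -229.2   58. ] rect [ 420.7 -228.7] [45.8 46.7] 24.3
```

>>> {"op": "servo_tool", "data": {
  "motion": [
    [[0, 0, 0], [0, 0.05, 1.5], -0.5],
    [[0, 0, 0], [0, 0.05, 3.5], -0.5],
    [[0, 0, 0], [0, 0.05, 3.9], -0.5],
    [[0, 0, 0], [0, 0.05, 3.9], -0.5],
    [[0, 0, 0], [0, 0.05, 4.9], -0.5],
    [[0, 0, 0], [0, 0.05, 5.9], -0.5],
    [[0, 0, 0], [0, 0.05, 6.9], -0.5],
    [[0, 0, 0], [0, 0.05, 7.4], -0.5],
    [[0, 0, 0], [0, 0.05, 7.8], -0.5],
    [[0, 0, 0], [0, 0.05, 7.8], -0.5]
  ]
}}

```text
time: 19.85
tcp_pos: [524.4, 158.6, 251.4]
ee_rot: [-2.255, -2.185, -0.001]
ft_force: [-4.0, -1.0, 8.0]
finger_gap: 0.569
grasp_force: 53.0
```

>>> {"op": "servo_tool", "data": {
  "motion": [
    [[0, 0, 0], [0, 0, 0], 0.4],
    [[0, 0, 0], [0, 0, 0], 0.4],
    [[0, 0, 0], [0, 0, 0], 0.4],
    [[0, 0, 0], [0, 0, -3], 0.4],
    [[0, 0, 0], [0, 0, -7], 0.4],
    [[0, 0, 0], [0, 0, -8], 1],
    [[0, 0, 0], [0, 0, -8], 1]
  ]
}}

```text
time: 20.55
tcp_pos: [525.8, 158.8, 332.7]
ee_rot: [2.255, 2.186, 0.008]
ft_force: [0.1, 0.3, 0.5]
finger_gap: 0.998
grasp_force: 0.0
```

```bash
python3 m.py | grep red; python3 -c "
from h import *
go(420,-229,300,-1.8)"
```

```text
red 368 [177.3 169.1] ray@zt [607.7 152.4] z 101.3 mean [608.9 151.7  99.9] rect [609.9 151.8] [47.3 36.7] 28.4
red 359 [177.  210.2] ray@zt [521.6 152.9] z 101.5 mean [522.4 152.3 100.1] rect [521.  151.8] [34.7 46.7] 62.3
red 430 [361.3 255.9] ray@zt [ 419.8 -228.2] z 58.9 mean [ 419.9 -228.9   57.8] rect [ 420.4 -229.3] [46.7 46.9] 24.6
t 20.6 turn [ 0.09 -0.13  0.  ] shift [-39.07  -9.29   3.  ] rows 9.0
```

>>> {"op": "servo_tool", "data": {
  "motion": [
    [[0, 0, 0], [-39.1, -9.3, 3], 1],
    [[0, 0, 0], [-39.1, -9.3, 3], 1],
    [[0, 0, 0], [-39.1, -9.3, 3], 1],
    [[0, 0, 0], [-39.1, -9.3, 3], 1],
    [[0, 0, 0], [-39.1, -9.3, 3], 1],
    [[0, 0, 0], [-39.1, -9.3, 3], 1],
    [[0, 0, 0], [-39.1, -9.3, 3], 1],
    [[0, 0, 0], [-39.1, -9.3, 3], 1],
    [[0, 0, 0], [-39.1, -9.3, 3], 1],
    [[0, 0, 0], [-39.1, -9.3, 3], 1],
    [[0, 0, 0], [-39.1, -9.3, 3], 1],
    [[0, 0, 0], [-39.1, -9.3, 3], 1],
    [[0, 0, 0], [-39.1, -9.3, 3], 1],
    [[0, 0, 0], [-39.1, -9.3, 3], 1]
  ]
}}

```text
time: 22.0
tcp_pos: [420.0, -228.4, 300.1]
ee_rot: [-2.253, -2.188, -0.002]
ft_force: [-0.2, -0.1, -0.7]
finger_gap: 0.994
grasp_force: 0.0
```

```bash
python3 m.py|grep red; python3 -c "
from h import *
go(420,-229,207,-1.8)"
```

```text
red 448 [116.5 169.6] ray@zt [610.1 278.5] z 101.0 mean [611.3 279.9  99.7] rect [611.5 279.9] [47.  47.4] 84.6
red 443 [175.  169.3] ray@zt [607.6 157.3] z 100.9 mean [608.7 158.   99.7] rect [608.3 157.7] [46.9 47.7] 15.8
red 455 [175.  209.7] ray@zt [523.  157.1] z 101.0 mean [523.7 157.8  99.8] rect [523.7 157.5] [46.5 48.2] 24.6
red 222 [356.5 257. ] ray@zt [ 417.8 -217.9] z 59.2 mean [ 418.1 -218.5   57.9] rect [ 418.  -218.6] [47. 26.] 10.8
t 22.05 turn [ 0.02 -0.09  0.1 ] shift [-0.06  0.    9.31] rows 2.0
```

>>> {"op": "servo_tool", "data": {
  "motion": [
    [[0, 0, 0], [0, 0, 3], 1],
    [[0, 0, 0], [0, 0, 6], 1],
    [[0, 0, 0], [0, 0, 8], 1],
    [[0, 0, 0], [0, 0, 9.2], 1],
    [[0, 0, 0], [0, 0, 9.2], 1],
    [[0, 0, 0], [0, 0, 9.2], -0.5],
    [[0, 0, 0], [0, 0, 9.2], -0.5],
    [[0, 0, 0], [0, 0, 9.2], -0.5],
    [[0, 0, 0], [0, 0, 9.2], -0.5],
    [[0, 0, 0], [0, 0, 9.2], -0.5],
    [[0, 0, 0], [0, 0, 9.2], -0.5]
  ]
}}

```text
time: 23.15
tcp_pos: [420.2, -229.6, 209.5]
ee_rot: [2.255, 2.185, 0.003]
ft_force: [-1.3, 1.0, 5.6]
finger_gap: 0.568
grasp_force: 51.0
```

>>> {"op": "servo_tool", "data": {
  "motion": [
    [[0, 0, 0], [0, 0, -3], -0.5],
    [[0, 0, 0], [0, 0, -7], -0.5],
    [[0, 0, 0], [0, 0, -11], -0.5],
    [[0, 0, 0], [0, 0, -12.5], -0.5],
    [[0, 0, 0], [0, 0, -12.5], -0.5]
  ]
}}

```text
time: 23.65
tcp_pos: [420.7, -230.1, 336.3]
ee_rot: [2.252, 2.183, 0.005]
ft_force: [1.3, -0.7, -2.6]
finger_gap: 0.567
grasp_force: 52.2
```

```bash
python3 -c "
from h import *
go(528.8,282.8,330,-1.8)"
```

```text
t 23.65 turn [0.33 0.07 0.  ] shift [51.6   9.19  0.63] rows 11.0
```

>>> {"op": "servo_tool", "data": {
  "motion": [
    [[0, 0, 0], [3, 0.5, 0.2], -0.5],
    [[0, 0, 0], [8, 1.4, 0.4], -0.5],
    [[0, 0, 0], [51.6, 9.2, 0.6], -0.5],
    [[0, 0, 0], [51.6, 9.2, 0.6], -0.5],
    [[0, 0, 0], [51.6, 9.2, 0.6], -0.5],
    [[0, 0, 0], [51.6, 9.2, 0.6], -0.5],
    [[0, 0, 0], [51.6, 9.2, 0.6], -0.5],
    [[0, 0, 0], [51.6, 9.2, 0.6], -0.5],
    [[0, 0, 0], [51.6, 9.2, 0.6], -0.5],
    [[0, 0, 0], [51.6, 9.2, 0.6], -0.5],
    [[0, 0, 0], [51.6, 9.2, 0.6], -0.5],
    [[0, 0, 0], [51.6, 9.2, 0.6], -0.5],
    [[0, 0, 0], [51.6, 9.2, 0.6], -0.5],
    [[0, 0, 0], [51.6, 9.2, 0.6], -0.5],
    [[0, 0, 0], [51.6, 9.2, 0.6], -0.5],
    [[0, 0, 0], [51.6, 9.2, 0.6], -0.5]
  ]
}}

```text
time: 25.25
tcp_pos: [527.7, 282.3, 328.0]
ee_rot: [-2.257, -2.184, -0.002]
ft_force: [-0.7, 0.9, -0.6]
finger_gap: 0.57
grasp_force: 52.3
```

```bash
python3 m.py | grep red; python3 -c "
from h import *
go(528.3,282.3,290,-1.8)"
```

```text
red 451 [116.4 169.6] ray@zt [610.  278.7] z 101.0 mean [611.3 279.9  99.8] rect [611.9 280.4] [47.5 46.8] 1.0
red 444 [175.  169.3] ray@zt [607.5 157.3] z 101.1 mean [608.5 158.1 100. ] rect [608.4 158.2] [48.  47.3] 53.6
red 299 [107.4 204.2] ray@zt [526.7 270.8] z 177.3 mean [527.3 271.  176. ] rect [527.4 271.4] [28.4 44.3] 78.0
red 455 [175.  209.7] ray@zt [523.  157.2] z 100.8 mean [523.9 157.9  99.6] rect [523.7 157.9] [47.1 47.9] 17.2
t 25.3 turn [ 0.   -0.1  -0.08] shift [-0.02  0.06  3.8 ] rows 1.0
```

>>> {"op": "servo_tool", "data": {
  "motion": [
    [[0, 0, 0], [0, 0.05, 1.5], -0.5],
    [[0, 0, 0], [0, 0.05, 3.5], -0.5],
    [[0, 0, 0], [0, 0.05, 3.9], -0.5],
    [[0, 0, 0], [0, 0.05, 3.9], -0.5],
    [[0, 0, 0], [0, 0.05, 4.9], -0.5],
    [[0, 0, 0], [0, 0.05, 5.9], -0.5],
    [[0, 0, 0], [0, 0.05, 6.9], -0.5],
    [[0, 0, 0], [0, 0.05, 7.4], -0.5],
    [[0, 0, 0], [0, 0.05, 7.7], -0.5],
    [[0, 0, 0], [0, 0.05, 7.7], -0.5]
  ]
}}

```text
time: 26.3
tcp_pos: [527.8, 283.5, 251.6]
ee_rot: [-2.255, -2.185, -0.001]
ft_force: [-4.4, -2.0, 7.1]
finger_gap: 0.564
grasp_force: 52.9
```

>>> {"op": "servo_tool", "data": {
  "motion": [
    [[0, 0, 0], [0, 0, 0], 0.4],
    [[0, 0, 0], [0, 0, 0], 0.4],
    [[0, 0, 0], [0, 0, 0], 0.4],
    [[0, 0, 0], [0, 0, -3], 0.4],
    [[0, 0, 0], [0, 0, -7], 0.4],
    [[0, 0, 0], [0, 0, -8], 0.4],
    [[0, 0, 0], [0, 0, -8], 0.4]
  ]
}}

```text
time: 27.0
tcp_pos: [529.1, 283.9, 333.1]
ee_rot: [2.256, 2.186, 0.009]
ft_force: [-0.1, -0.4, 0.4]
finger_gap: 0.697
grasp_force: 0.0
```

```bash
python3 m.py | grep -v yel; python3 - <<'E'
from h import *
c=look("top","t1"); P=cloud(c); z=P[...,2]
m=(z>36)&(z<55); m[:,:232]=0;m[:,335:]=0;m[:135]=0;m[225:]=0
n,l,s,ce=cv2.connectedComponentsWithStats(m.astype(np.uint8));i=1+np.argmax(s[1:,4]);Q=P[l==i]
print(s[i],cv2.minAreaRect(Q[:,:2].astype(np.float32)))
go(588.7,-69.4,300,1.7)
E
```

```text
red 448 [116.5 169.6] ray@zt [610.1 278.5] z 101.0 mean [611.3 279.4  99.8] rect [611.  279.8] [46.9 47.1] 65.7
red 444 [175.  169.3] ray@zt [607.5 157.3] z 101.2 mean [608.4 158.3  99.9] rect [608.8 158. ] [45.9 47.5] 37.0
red 458 [114.6 209.6] ray@zt [526.3 281.1] z 100.8 mean [526.9 282.7  99.6] rect [526.5 282. ] [47.4 46.9] 33.0
red 455 [175.  209.6] ray@zt [523.1 157.2] z 100.7 mean [523.7 157.9  99.6] rect [524.  157.8] [47.9 47.7] 45.7
green 147 [120.5 245.9] ray@zt [453.6 278.1] z 67.8 mean [454.  278.   66.7] rect [453.5 277.8] [25.8 25.3] 86.9
blue 195 [284.4 178.4] ray@zt [587.8 -70.1] z 73.2 mean [588.7 -70.3  72.1] rect [588.5 -69.6] [16.3 51.8] 2.2
blue 140 [172.6 246.5] ray@zt [449.4 168.8] z 67.8 mean [449.9 168.4  66.9] rect [449.7 168.1] [25.4 25.2] 45.1
[ 238  143   94   76 6065] ((590.484375, -70.72196197509766), (157.54714965820312, 196.42227172851562), 1.9863998889923096)
t 27.1 turn [-0.03 -0.08 -3.5 ] shift [-35.07   7.18   2.96] rows 8.0
```

>>> {"op": "servo_tool", "data": {
  "motion": [
    [[0, 0, -3.8], [-35.1, 7.2, 3], 0],
    [[0, 0, -3.8], [-35.1, 7.2, 3], 0],
    [[0, 0, -3.8], [-35.1, 7.2, 3], 0],
    [[0, 0, -3.8], [-35.1, 7.2, 3], 0],
    [[0, 0, -3.8], [-35.1, 7.2, 3], 0],
    [[0, 0, -3.8], [-35.1, 7.2, 3], 0],
    [[0, 0, -3.8], [-35.1, 7.2, 3], 0],
    [[0, 0, -3.8], [-35.1, 7.2, 3], 0],
    [[0, 0, -3.8], [-35.1, 7.2, 3], 0],
    [[0, 0, -3.8], [-35.1, 7.2, 3], 0],
    [[0, 0, -3.8], [-35.1, 7.2, 3], 0],
    [[0, 0, -3.8], [-35.1, 7.2, 3], 0],
    [[0, 0, -3.8], [-35.1, 7.2, 3], 0],
    [[0, 0, -3.8], [-35.1, 7.2, 3], 0]
  ]
}}

```text
time: 28.5
tcp_pos: [589.2, -68.8, 300.5]
ee_rot: [-2.18, -2.261, -0.002]
ft_force: [0.2, -0.4, -0.5]
finger_gap: 0.503
grasp_force: 0.0
```

```bash
python3 -c "
from h import *
go(588.7,-69.8,223,2.0)"
```

```text
t 28.5 turn [ 0.02 -0.1   0.07] shift [-0.11 -0.06  7.75] rows 2.0
```

>>> {"op": "servo_tool", "data": {
  "motion": [
    [[0, 0, 0], [-0.05, -0.05, 3], 0],
    [[0, 0, 0], [-0.05, -0.05, 6], 0],
    [[0, 0, 0], [-0.05, -0.05, 7.5], 0],
    [[0, 0, 0], [-0.05, -0.05, 7.7], 0],
    [[0, 0, 0], [-0.05, -0.05, 7.7], 0],
    [[0, 0, 0], [-0.05, -0.05, 7.7], -1],
    [[0, 0, 0], [-0.05, -0.05, 7.7], -1],
    [[0, 0, 0], [-0.05, -0.05, 7.7], -1],
    [[0, 0, 0], [-0.05, -0.05, 7.7], -1],
    [[0, 0, 0], [-0.05, -0.05, 7.7], -1],
    [[0, 0, 0], [-0.05, -0.05, 7.7], -1],
    [[0, 0, 0], [-0.05, -0.05, 7.7], -1]
  ],
  "squeeze": 80
}}

```text
time: 29.7
tcp_pos: [589.5, -70.0, 224.9]
ee_rot: [2.182, 2.259, 0.005]
ft_force: [-0.4, -0.1, 5.6]
finger_gap: 0.192
grasp_force: 80.1
```

```bash
python3 -c "
from h import *
go(588.7,-69.8,370,2)"
```

```text
t 29.7 turn [ 0.17 -0.08  0.01] shift [  0.05  -0.04 -14.51] rows 3.0
```

>>> {"op": "servo_tool", "data": {
  "motion": [
    [[0, 0, 0], [0, 0, -2], -1],
    [[0, 0, 0], [0, 0, -5], -1],
    [[0, 0, 0], [0, 0, -8], -1],
    [[0, 0, 0], [0, 0, -11], -1],
    [[0, 0, 0], [0, 0, -13.5], -1],
    [[0, 0, 0], [0, 0, -14.5], -1],
    [[0, 0, 0], [0, 0, -14.5], -1]
  ]
}}

```text
time: 30.4
tcp_pos: [589.1, -70.3, 369.5]
ee_rot: [2.182, 2.259, 0.004]
ft_force: [0.2, 0.1, -3.1]
finger_gap: 0.189
grasp_force: 78.9
```

```bash
python3 m.py | grep red; python3 -c "
from h import *
go(569.2,219.2,365,-1.8)"
```

```text
red 448 [116.6 169.6] ray@zt [610.  278.4] z 101.0 mean [611.2 279.7  99.8] rect [611.2 280. ] [47.9 46.3] 79.2
red 442 [175.  169.3] ray@zt [607.5 157.3] z 100.9 mean [608.2 158.   99.6] rect [608.1 158.5] [47.9 46.7] 63.7
red 456 [114.8 209.5] ray@zt [526.4 280.8] z 101.0 mean [526.9 282.2  99.9] rect [526.8 281.8] [47.1 46.8] 52.6
red 451 [175.1 209.7] ray@zt [522.9 157. ] z 100.8 mean [523.9 157.8  99.6] rect [523.6 157.6] [47. 47.] 74.5
t 30.45 turn [ 0.02 -0.1   3.8 ] shift [28.99 -0.93  0.35] rows 6.0
```

>>> {"op": "servo_tool", "data": {
  "motion": [
    [[0, 0, 0], [2, -0.1, 0.1], -1],
    [[0, 0, 1], [5, -0.2, 0.2], -1],
    [[0, 0, 2], [9, -0.3, 0.3], -1],
    [[0, 0, 3], [13, -0.4, 0.3], -1],
    [[0, 0, 3.8], [17, -0.6, 0.3], -1],
    [[0, 0, 3.8], [21, -0.7, 0.3], -1],
    [[0, 0, 3.8], [25, -0.8, 0.3], -1],
    [[0, 0, 3.8], [28, -0.9, 0.3], -1],
    [[0, 0, 3.8], [29, -0.9, 0.3], -1],
    [[0, 0, 3.8], [29, -0.9, 0.3], -1],
    [[0, 0, 3.8], [29, -0.9, 0.3], -1],
    [[0, 0, 3.8], [29, -0.9, 0.3], -1],
    [[0, 0, 3.8], [29, -0.9, 0.3], -1]
  ]
}}

```text
time: 31.75
tcp_pos: [569.7, 218.0, 365.7]
ee_rot: [-2.257, -2.184, -0.001]
ft_force: [0.3, 0.1, -3.2]
finger_gap: 0.196
grasp_force: 78.8
```

```bash
python3 - <<'E'
from h import *
go(569.4,219.4,335,-1.8)
c=look("top","t2"); P=cloud(c); z=P[...,2]; look("side","s2")
m=(z>175)&(z<200);m[:,:60]=0;m[:,240:]=0
n,l,s,ce=cv2.connectedComponentsWithStats(m.astype(np.uint8))
for i in range(1,n):
    if s[i,4]>300: Q=P[l==i];print(s[i],np.median(Q[:,2]),cv2.minAreaRect(Q[:,:2].astype(np.float32)))
E
```

```text
t 31.75 turn [-0.01 -0.08 -0.1 ] shift [ 0.14 -0.04  3.07] rows 1.0
[  86  141  103   82 5029] 184.1620640701893 ((569.8589477539062, 214.3414306640625), (191.04476928710938, 157.4898223876953), 88.02012634277344)
```

View pics/s2.png

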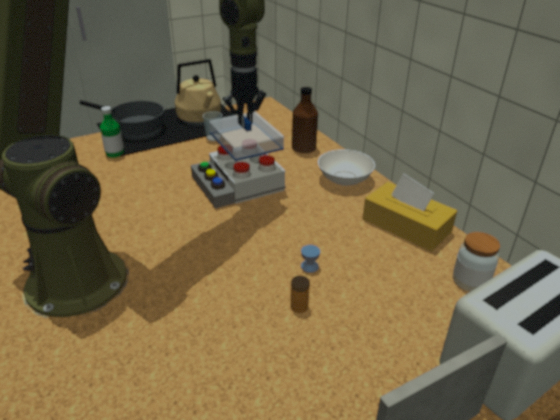

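The side view shows the cover held over the maker at (245,135) with four caps in the pockets. The egg cup (311,258) and spice jar (300,294) are still standing.

>>> {"op": "servo_tool", "data": {
  "motion": [
    [[0, 0, 0], [0.2, -0.1, 1], -1],
    [[0, 0, 0], [0.2, -0.1, 1.8], -1],
    [[0, 0, 0], [0.2, -0.1, 1.8], -1],
    [[0, 0, 0], [0.2, -0.1, 1.8], -1],
    [[0, 0, 0], [0.2, -0.1, 1.8], -1]
  ]
}}

```text
time: 32.35
tcp_pos: [568.7, 221.4, 347.9]
ee_rot: [-2.255, -2.186, -0.002]
ft_force: [-0.8, 0.7, -2.8]
finger_gap: 0.192
grasp_force: 78.7
```

```bash
python3 - <<'E'
from h import *
go(569.2,220.2,295,-1.8)
E
```

```text
t 32.35 turn [ 0.   -0.1   0.01] shift [-0.13  0.06  5.29] rows 2.0
```

>>> {"op": "servo_tool", "data": {
  "motion": [
    [[0, 0, 0], [-0.1, 0, 1], -1],
    [[0, 0, 0], [-0.1, 0, 2], -1],
    [[0, 0, 0], [-0.1, 0, 3], -1],
    [[0, 0, 0], [-0.1, 0, 4], -1],
    [[0, 0, 0], [-0.1, 0, 4.6], -1],
    [[0, 0, 0], [-0.1, 0, 5], -1],
    [[0, 0, 0], [-0.1, 0, 5.2], -1],
    [[0, 0, 0], [-0.1, 0, 5.2], -1]
  ]
}}

```text
time: 33.15
tcp_pos: [568.6, 220.5, 295.7]
ee_rot: [-2.255, -2.186, -0.002]
ft_force: [-0.7, 0.0, -2.4]
finger_gap: 0.187
grasp_force: 78.9
```

>>> {"op": "servo_tool", "data": {
  "motion": [
    [[0, 0, 0], [0, 0, 0.1], -1],
    [[0, 0, 0], [0, 0, 0.2], -1],
    [[0, 0, 0], [0, 0, 0.2], -1]
  ]
}}

```text
time: 33.45
tcp_pos: [568.8, 220.5, 294.9]
ee_rot: [-2.255, -2.186, -0.004]
ft_force: [-2.2, 0.4, 4.2]
finger_gap: 0.187
grasp_force: 79.7
```

>>> {"op": "servo_tool", "data": {
  "motion": [
    [[0, 0, 0], [0, 0, 0], 0],
    [[0, 0, 0], [0, 0, 0], 0],
    [[0, 0, 0], [0, 0, 0], 0],
    [[0, 0, 0], [0, 0, -3], 0],
    [[0, 0, 0], [0, 0, -6], 0],
    [[0, 0, 0], [0, 0, -7], 0],
    [[0, 0, 0], [0, 0, -7], -1]
  ]
}}

```text
time: 34.15
tcp_pos: [569.3, 220.6, 365.5]
ee_rot: [2.256, 2.186, 0.007]
ft_force: [0.3, -0.4, 0.3]
finger_gap: 0.345
grasp_force: 0.0
```

```bash
cat > cv.py <<'E'
from h import *
c=look("top"); P=cloud(c); z=P[...,2]
m=(z>108)&(z<122);m[:,:60]=0;m[:,240:]=0
n,l,s,ce=cv2.connectedComponentsWithStats(m.astype(np.uint8))
for i in range(1,n):
    if s[i,4]>300: Q=P[l==i];print(s[i],np.median(Q[:,2]),cv2.minAreaRect(Q[:,:2].astype(np.float32)))
E
python3 cv.py; python3 m.py; python3 - <<'E'
from h import *
go(452,223.5,365,-1.8)
E
```

```text
[  95  150   98   77 5040] 113.40196640234646 ((569.2428588867188, 219.8492431640625), (197.50526428222656, 156.7806854248047), 87.91055297851562)
yellow 3758 [344.3  60. ] ray@zt [ 847.3 -208.4] z 76.4 mean [ 848.2 -208.9   75.1] rect [ 853.3 -210.3] [115.3 216.2] 18.6
yellow 159 [146.7 246.3] ray@zt [451.3 223. ] z 67.6 mean [452.  222.8  66.6] rect [451.9 222.6] [25.5 26. ] 0.4
green 125 [121.4 245.4] ray@zt [454.5 276.2] z 68.0 mean [455.  276.2  66.5] rect [456.1 275.4] [25.6 20.2] 39.3
blue 153 [143.7 185.4] ray@zt [567.5 210.8] z 143.3 mean [568.3 209.8 141.8] rect [567.8 213.7] [42.2 14.5] 87.8
blue 151 [172.8 246.4] ray@zt [449.7 168.4] z 67.7 mean [450.1 168.2  66.5] rect [450.4 168.1] [25.4 25.7] 3.5
t 34.25 turn [-0.05 -0.08  0.  ] shift [ -0.04 -11.64  -0.21] rows 3.0
```

>>> {"op": "servo_tool", "data": {
  "motion": [
    [[0, 0, 0], [0, -4, 0], -1],
    [[0, 0, 0], [0, -8, 0], -1],
    [[0, 0, 0], [0, -11.6, 0], -1],
    [[0, 0, 0], [0, -11.6, 0], -1],
    [[0, 0, 0], [0, -11.6, 3], -1],
    [[0, 0, 0], [0, -11.6, 6], -1],
    [[0, 0, 0], [0, -11.6, 9], -1],
    [[0, 0, 0], [0, -11.6, 10.5], -1],
    [[0, 0, 0], [0, -11.6, 10.5], -1],
    [[0, 0, 0], [0, -11.6, 10.5], -1],
    [[0, 0, 0], [0, -11.6, 10.5], -1]
  ],
  "squeeze": 20
}}

```text
time: 35.35
tcp_pos: [453.3, 224.4, 259.5]
ee_rot: [-2.256, -2.186, -0.004]
ft_force: [-0.3, 0.2, -0.3]
finger_gap: 0.001
grasp_force: 0.0
```

```bash
python3 - <<'E'
from h import *
go(452.5,223.3,233.5,-1.8)
E
```

```text
t 35.35 turn [ 0.07 -0.13 -0.  ] shift [-0.12 -0.08  2.6 ] rows 1.0
```

>>> {"op": "servo_tool", "data": {
  "motion": [
    [[0, 0, 0], [-0.1, -0.05, 1], -1],
    [[0, 0, 0], [-0.1, -0.05, 1.8], -1],
    [[0, 0, 0], [-0.1, -0.05, 2.2], -1],
    [[0, 0, 0], [-0.1, -0.05, 2.5], -1],
    [[0, 0, 0], [-0.1, -0.05, 2.6], -1],
    [[0, 0, 0], [-0.1, -0.05, 2.6], -1],
    [[0, 0, 0], [-0.1, -0.05, 2.6], -1]
  ]
}}

```text
time: 36.05
tcp_pos: [452.2, 223.2, 234.3]
ee_rot: [-2.256, -2.186, -0.003]
ft_force: [-4.4, -2.5, 16.6]
finger_gap: -0.004
grasp_force: 8.3
```

>>> {"op": "servo_tool", "data": {
  "motion": [
    [[0, 0, 0], [0, 0, -1], -1],
    [[0, 0, 0], [0, 0, -2.5], -1],
    [[0, 0, 0], [0, 0, -2.5], -1],
    [[0, 0, 0], [0, 0, -2.5], -1],
    [[0, 0, 0], [-3, 0, -2.5], -1],
    [[0, 0, 0], [-5.5, 0, -2.5], -1],
    [[0, 0, 0], [-5.5, 0, -2.5], -1],
    [[0, 0, 0], [-5.5, 0, -2.5], -1],
    [[0, 0, 0], [-5.5, 0, -2.5], -1]
  ]
}}

```text
time: 36.95
tcp_pos: [450.4, 168.6, 257.3]
ee_rot: [-2.255, -2.186, -0.002]
ft_force: [-0.2, 0.7, -0.2]
finger_gap: -0.0
grasp_force: 0.0
```

```bash
python3 - <<'E'
from h import *
go(450.7,168.4,233.5,-1.8)
E
```

```text
t 36.95 turn [-0.02 -0.11  0.02] shift [-0.02  0.03  2.38] rows 1.0
```

>>> {"op": "servo_tool", "data": {
  "motion": [
    [[0, 0, 0], [0, 0, 1], -1],
    [[0, 0, 0], [0, 0, 1.6], -1],
    [[0, 0, 0], [0, 0, 2], -1],
    [[0, 0, 0], [0, 0, 2.3], -1],
    [[0, 0, 0], [0, 0, 2.4], -1],
    [[0, 0, 0], [0, 0, 2.4], -1],
    [[0, 0, 0], [0, 0, 2.4], -1]
  ]
}}

```text
time: 37.65
tcp_pos: [450.2, 168.5, 234.4]
ee_rot: [-2.254, -2.185, -0.002]
ft_force: [-4.8, -0.8, 11.3]
finger_gap: 0.003
grasp_force: 5.4
```

>>> {"op": "servo_tool", "data": {
  "motion": [
    [[0, 0, 0], [0, 0, -1], -1],
    [[0, 0, 0], [0, 0, -2.5], -1],
    [[0, 0, 0], [0, 0, -2.5], -1],
    [[0, 0, 0], [0, 0, -2.5], -1],
    [[0, 0, 0], [3, 0, -2.5], -1],
    [[0, 0, 0], [7, 0, -2.5], -1],
    [[0, 0, 0], [11, 0, -2.5], -1],
    [[0, 0, 0], [11, 0, -2.5], -1],
    [[0, 0, 0], [11, 0, -2.5], -1],
    [[0, 0, 0], [11, 0, -2.5], -1]
  ]
}}

```text
time: 38.65
tcp_pos: [453.3, 277.3, 258.1]
ee_rot: [-2.256, -2.185, 0.001]
ft_force: [-0.9, 0.3, 0.1]
finger_gap: 0.001
grasp_force: 0.0
```

```bash
python3 - <<'E'
from h import *
go(454.5,278.1,233.5,-1.8)
E
```

```text
t 38.65 turn [-0.08 -0.02 -0.02] shift [0.09 0.12 2.46] rows 1.0
```

>>> {"op": "servo_tool", "data": {
  "motion": [
    [[0, 0, 0], [0, 0.05, 1], -1],
    [[0, 0, 0], [0, 0.05, 1.6], -1],
    [[0, 0, 0], [0, 0.05, 2.1], -1],
    [[0, 0, 0], [0, 0.05, 2.4], -1],
    [[0, 0, 0], [0, 0.05, 2.5], -1],
    [[0, 0, 0], [0, 0.05, 2.5], -1],
    [[0, 0, 0], [0, 0.05, 2.5], -1]
  ]
}}

```text
time: 39.35
tcp_pos: [454.1, 277.3, 234.4]
ee_rot: [-2.257, -2.186, 0.0]
ft_force: [-2.8, -4.8, 9.6]
finger_gap: -0.001
grasp_force: 4.8
```

>>> {"op": "servo_tool", "data": {
  "motion": [
    [[0, 0, 0], [0, 0, -1], -1],
    [[0, 0, 0], [0, 0, -3], -1],
    [[0, 0, 0], [0, 0, -7], -1],
    [[0, 0, 0], [0, 0, -12], -1],
    [[0, 0, 0], [0, 0, -15], -1],
    [[0, 0, 0], [-4, 0, -16], -1],
    [[0, 0, 0], [-9, 0, -16], -1],
    [[0, 0, 0], [-14, 0, -16], -1],
    [[0, 0, 0], [-19, 0, -16], -1],
    [[0, 0, 0], [-24, 0, -16], -1],
    [[0, 0, 0], [-29, 0, -16], -1],
    [[0, 0, 0], [-30, 0, -16], -1],
    [[0, 0, 0], [-30, 0, -16], -1],
    [[0, 0, 0], [-30, 0, -16], -1]
  ]
}}

```text
time: 40.75
tcp_pos: [445.1, -21.3, 393.5]
ee_rot: [-2.255, -2.185, -0.003]
ft_force: [0.6, 0.2, -0.6]
finger_gap: -0.001
grasp_force: 0.0
```

```bash
python3 cv.py; python3 m.py; python3 -c "
from h import *
look('top','t9')"
```

```text
[  93  150  100   77 6497] 113.46941486928611 ((569.2178344726562, 220.27523803710938), (196.91766357421875, 156.7885284423828), 88.01602172851562)
yellow 3762 [344.3  60. ] ray@zt [ 847.3 -208.5] z 76.4 mean [ 847.8 -208.5   75.1] rect [ 853.7 -210.5] [115.3 215.1] 18.4
yellow 159 [146.7 246.3] ray@zt [451.3 223. ] z 67.8 mean [451.9 223.5  66.6] rect [451.4 223.4] [25.9 24.8] 74.7
green 148 [120.6 246. ] ray@zt [453.3 277.7] z 67.9 mean [454.1 277.8  66.6] rect [453.4 277.9] [25.6 25.3] 87.8
blue 238 [140.  185.9] ray@zt [566.7 218.4] z 142.4 mean [567.9 218.9 141.4] rect [568.  218.8] [52.7 15.1] 89.1
blue 150 [172.7 246.4] ray@zt [449.6 168.4] z 67.8 mean [450.1 168.5  66.6] rect [450.1 168.6] [24.3 25.1] 45.4
```

View pics/t9.png

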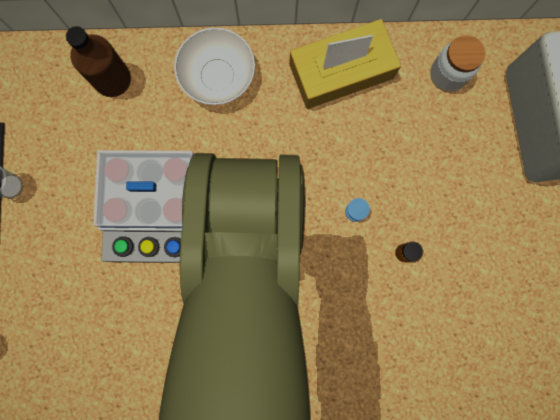

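The top view shows the cover squarely on the tray (around (143,190)) over the four jars. All three keys are up at (121,246), (147,246) and (173,246). The egg cup (358,210) and spice jar (411,252) have not moved. Handing in.

```bash
python3 -c "
from station import bot
print(bot.close_job())"
```

```text
the job is handed in; nothing more can be done
None
```

The job is handed in at about 41 s: all four jars are home in pockets with the cover squarely on, yellow, blue and green were each pressed to the stop in that order and sprang back, and the spice jar and egg cup were not moved; the hand-in returned no verdict.

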